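# Release the brake and hold the index pin out

### The arm

A 6-joint arm with a two-finger parallel gripper is mounted at the origin on the work surface. World frame = base frame: x ahead of the robot, y to its left, z up, the work surface at z = 0. Lengths are in m, angles in rad, forces in N, time in s.
With the tool pointing down it reaches from about 0.325 to 0.875 m from the base axis. Payload 4.4 kg.
Tool frame: the origin (TCP) lies at the centre of the arm's flange, where the gripper is bolted on; the fingertips stand 173 mm ahead of it and the grasp point (between the pads) lies 155 mm ahead of it; z points along the fingers, y is the line along which they close (so a half turn about z gives the same grasp; the last joint's range is limited). The gripper opens to 85 mm and grips with 20 to 120 N. Pads are 22 mm wide; open, the fingers measure 114 mm over their backs; the gripper's body (76 mm by 85 mm) begins 54 mm behind the grasp point. The pads swing forward as they close: fully open they stand 13 mm farther back than shut.
Start: joints at [0.984, 0.207, 1.542, -0, 1.393, -0.15], TCP at [0.243, 0.521, 0.405] pointing down, gripper open.
Joint ranges: [-2.73, 2.73], [-0.86, 2.22], [0.23, 2.46], [-1.11, 4.25], [0.08, 2.63], [-2.82, 2.82]. Speed limits (rad/s): [2.79, 2.79, 3.14, 3.14, 3.14, 3.14].

### API

Orientations are given as a 3x3 rotation matrix whose columns are the frame's x, y, z axes.
In Python, from plant import r, vision, spotter gives the robot as it stands.
- The arm moves only by the shell command python3 -m creep 'ROWS' [OPENING]. ROWS is JSON, a list that holds one entry, the list of rows, each a list of 6 numbers: the shift along the tool's x, y, z in units of 0.8 m (1.0 is 0.8 m), then the turn, a rotation vector about the tool's x, y, z in units of 60 degrees (1.0 is 60 degrees). A call has 1 to 12 rows; each row shifts and turns the commanded pose from where the row before left it, along the tool's axes as they then stand; what a row does not reach is not made up. A row lasts 1/8 s, in which the tool goes at most 62.5 mm and 10.7 degrees, less where a joint would pass 70% of its speed; a pose out of reach is approached as far as the arm can. A call with a number of a shift or a turn outside -1 to 1 is refused whole. A call with a gripper value outside its range is refused whole. OPENING is the opening, from 0 (shut) to 1 (fully open), set as the call begins (- or left out, the last holds). The fingers move at their own pace and stop on an object; the grip force is fixed at half the most. Time passes only in rows, so rows that do not move let the fingers close. It gives the time, the measured TCP pose, the force, the opening and the grip force at its end, in the units of the state.
- r.get_obs(): the state, without advancing time (a new reading comes with each control period).
- vision.snapshot(name): name is "scene" or "top"; returns a dict with "frame" (480x640x3 uint8, red, green, blue), "fovy" (degrees; the focal length in pixels is half the picture's height over the tangent of half this angle, whatever the lens; pixels are square), "cx", "cy" (the principal point, pixels), "eye" and "orientation" of the camera in the world. Camera axes: x right, y down, z forward; pixel columns grow to the right and rows downward; lengths in m; the calibration is good to about 2 mm. A picture is of the moment at which its call begins. There is no depth.
- r.sign_off(): hands the job in; it is judged then, once.
Trained networks look in the newest picture that a camera, given by its name, has taken for a name from the list of things; names that differ only in an ending like _2 or _b are one class to them, and where a whole thing is asked for, a point or a joint stands for the part that bears it (a point fixed in the world has none). Each returns a list of dicts, best first, with "score" (0 to 1); they miss things now and then, are a little off and sometimes report something else, mostly with a low value. They report only what shows in the picture. A call takes as long as a camera call.
- spotter.trace(camera, thing): "mask" (480x640 bool, what is visible of it) and "bbox" ([left, top, right, bottom] as shares, 0 to 1, of the picture: columns of its width, rows of its height, round what is visible of it).
- spotter.place_of(camera, thing): "point" ([column, row] as shares, 0 to 1, of the picture: columns of its width, rows of its height: a listed point, or the origin of a listed thing).
The state is a dict: "clock": time; "joint_positions": joint angles; "dq": joint speeds; "joint_efforts": joint torques, N m; "position": TCP position; "tool_rot": TCP orientation; "ft_force": force on the tool from outside, world axes, zero at the start; "moment": the same for the moment, N m; "width": opening from 0.0 (shut) to 1.0 (fully open); "grasp_force": force on a finger pad.
Only numpy, scipy, OpenCV 4.12 (cv2) and the standard library are available. Lean on these libraries where they do the work, as an engineer would, in place of code of your own. Each camera call takes 0.05 s, during which the arm holds its last target. There are 200 camera calls.

### The job

Free the bench indexing fixture so that a workmate can swing its round plate: first slacken the brake by turning its round knob, and only the knob, until the pointer on the rack bar lines up with the release mark on the scale. Then grip the spring-loaded index plunger by its pull knob, draw it straight up as far as it goes, clear of its hole in the plate, and finish while still holding it up there in the gripper. Do not lift the pin while the pointer is off the mark, keep the pointer on the mark to the end, do not push the rack bar or pointer directly, and leave the hammer, the tin and the steel block where they are.

Things in the scene. Friction and masses are not known exactly. Their poses are not given: they have to be found in the camera images.
- jig: The indexing fixture, bolted down; place and yaw vary. Dark steel bed 200 x 320 x 18 mm; origin under its centre on the bench top, z up; offsets below are in this frame (mm). Round steel plate, diameter 140, centre (10, 60), top z 34, 12 holes. Grey bracket at (-86, 60), arm top z 68, carries the plunger's bush at (-40, 60). Grey brake housing 70 x 66, top z 45, at (0, -75).
- plunger: Index plunger, axis vertical at (-40, 60). Origin on the axis in its black pull knob, 96 mm above the bench at rest. Knob: diameter 26 from 16 mm below to 7 mm above the origin, then a rim of diameter 32 up to 14 mm above. At rest it clears the bush (diameter 22, top z 72) by 8 mm. Slides up 22 mm to a hard stop; a spring pulls it down (6 N at first, 13 N at the stop); snaps home if let go.
- pin_tip (a point): Lower end of the plunger's steel pin (diameter 8 mm), on the axis 72 mm below the plunger's origin. At rest it is at z 24 mm, 10 mm deep in the plate's hole; at the stop it is at z 46 mm, 12 mm above the plate's top face.
- knob_grip (a point): Point on the brake knob's vertical axis at the height to grip it, 72 mm above the bench, at (0, -75) in the fixture's frame. The knob is a round black fluted cylinder of diameter 36 mm, 56 to 84 mm above the bench, with a short white line on top; it can be gripped at any yaw.
- knob (a joint): Angle of the brake knob in rad, range -1.9 to 1.9; it grows as the knob is turned clockwise seen from above. Each rad moves the pointer 16 mm towards +x of the fixture. Light friction (about 0.06 N m): it stays where it is left.
- pointer_tip (a point): Tip of the dark steel arrow on the sliding rack bar, 24 mm above the bench, pointing to -y of the fixture at the scale. It moves along the fixture's x with the brake knob.
- mark_tip (a point): Tip of the release mark, a dark steel arrow-shaped tab on the aluminium scale strip at the bed's -y edge, pointing to +y at the pointer; fixed in a run, set elsewhere each time. Axes as the fixture's. The pointer starts 12 to 48 mm from it on its -x side and is aligned when both tips have the same x in the fixture's frame.
- hammer: Bystander: hammer, 260 mm long, lying on the bench beyond the +y end of the fixture.
- tin: Bystander: round tin, diameter 68 mm, 50 mm high, on the +x side of the fixture; origin under its centre.
- block: Bystander: steel bench block 65 x 65 x 22 mm beyond the -y end of the fixture; origin under its centre.
- pointer: The sliding steel rack bar (110 x 10 x 10 mm, along the fixture's x, at fixture y -116 mm, 21 to 31 mm above the bench) together with its arrow; origin at the arrow's tip.

How it is judged:
By the outcome, as a careful person would: the job done as asked, in the order asked, and still so for the second after the job is handed in, while the arm keeps its last pose, push and grip.
It also fails if it takes over 54 s, if anything falls off the work surface, if the arm or the gripper's body presses on something with over 40 N, if the wrist force passes 120 N, or if a joint passes its speed limit or range.

## Working session

There is one attempt and no reset: what is moved stays moved. The work goes in short steps, Python scripts to look and compute and a shell command to move; the robot and the scene stay as the last step left them, time stands still between calls to the robot, and variables do not carry over. Pictures are saved under pics/ and viewed, at most 10 in all, crops included, and the job is handed in when it is done.

```bash
ls; mkdir -p pics; cat > h.py <<'E'
import numpy as np, cv2
from plant import r, vision, spotter
def snap(n): return vision.snapshot(n)
def ray(s,uv):
    f=240/np.tan(np.radians(s["fovy"])/2)
    d=np.array([(uv[0]-s["cx"])/f,(uv[1]-s["cy"])/f,1.])
    return np.array(s["eye"]),np.array(s["orientation"])@d
def atz(s,uv,z):
    e,d=ray(s,uv); return e+d*(z-e[2])/d[2]
def proj(s,p):
    f=240/np.tan(np.radians(s["fovy"])/2)
    c=np.array(s["orientation"]).T@(np.array(p)-s["eye"]); return c[:2]/c[2]*f+[s["cx"],s["cy"]]
E
python3 - <<'E'
from h import *
Z=dict(jig=0,plunger=.096,knob_grip=.072,pointer_tip=.024,mark_tip=.024,hammer=.01,tin=0,block=0)
for n in("scene","top"):
    s=snap(n); cv2.imwrite(f"pics/{n}0.png",s["frame"][:,:,::-1])
    print(n,s["fovy"],s["cx"],s["cy"],np.round(s["eye"],3),np.round(s["orientation"],3).tolist())
    for t,z in Z.items():
        for d in spotter.place_of(n,t)[:2]:
            uv=np.array(d["point"])*[640,480]; print(t,round(d["score"],2),uv.round(1),atz(s,uv,z).round(4))
o=r.get_obs(); print(o)
E
```

```text
pics
scene 51.07181938165433 324.39477596631326 238.6009167029134 [1.28  0.541 0.827] [[-0.614, 0.502, -0.609], [0.789, 0.407, -0.461], [0.016, -0.763, -0.646]]
jig 0.66 [333.7 267.3] [ 0.5703  0.0341 -0.    ]
plunger 0.78 [364.7 237.8] [0.5313 0.0891 0.096 ]
knob_grip 0.77 [308.3 234.6] [ 0.5806 -0.0355  0.072 ]
pointer_tip 0.6 [288.1 236.7] [ 0.5739 -0.1059  0.024 ]
mark_tip 0.59 [226.5 236.4] [ 0.669 -0.225  0.024]
mark_tip 0.35 [281.2 244.5] [ 0.6069 -0.0995  0.024 ]
hammer 0.57 [450.6 309.5] [0.5254 0.3181 0.01  ]
tin 0.66 [317.9 308.6] [0.6966 0.0861 0.    ]
tin 0.41 [287.9 240.3] [ 0.564  -0.1164  0.    ]
block 0.74 [229.3 236.7] [ 0.647  -0.2416 -0.    ]
block 0.22 [289.4 236.6] [ 0.5505 -0.1229 -0.    ]
top 49.80119660876158 313.1140428843935 244.86000219660244 [0.404 0.015 1.015] [[-0.01, -0.985, 0.173], [-1.0, 0.011, 0.001], [-0.003, -0.173, -0.985]]
jig 0.92 [302.6 250.8] [0.5698 0.0365 0.    ]
plunger 0.65 [274.3 272.2] [0.5159 0.0853 0.096 ]
knob_grip 0.54 [342.  241.3] [ 0.5751 -0.0382  0.072 ]
knob_grip 0.44 [275.1 270.6] [0.5217 0.0857 0.072 ]
mark_tip 0.36 [375.4 22
[... 277 characters left out ...]
96e-06,
        1.39349712e+00, -1.50498295e-01]), 'dq': array([-0.00134672,  0.00057158, -0.00146186,  0.00062639, -0.00068297,
       -0.00190625]), 'joint_efforts': array([ 6.24871209e-04, -3.83032143e+01, -2.91975886e+01, -2.12565583e-04,
        6.49632311e-04,  2.81966706e-06]), 'position': array([0.24326528, 0.52103007, 0.40470502]), 'tool_rot': array([[-9.06115461e-01,  4.23030460e-01,  2.92661865e-05],
       [ 4.23030461e-01,  9.06115461e-01,  3.54687452e-05],
       [-1.15141845e-05,  4.45192668e-05, -9.99999999e-01]]), 'ft_force': array([ 0.25966555, -0.79380405,  0.25428778]), 'moment': array([0.02553776, 0.0125206 , 0.00994304]), 'grasp_force': 0.0, 'width': 0.9996526936144293}
```

```bash
python3 - <<'E'
import cv2
for n,(x,y,w,h) in dict(scene=(210,180,240,180),top=(220,170,200,150)).items():
    i=cv2.imread(f"pics/{n}0.png")[y:y+h,x:x+w]
    cv2.imwrite(f"pics/{n}0c.png",cv2.resize(i,(800,600),interpolation=cv2.INTER_CUBIC))
E
```

```text
(no output)
```

View pics/scene0c.png

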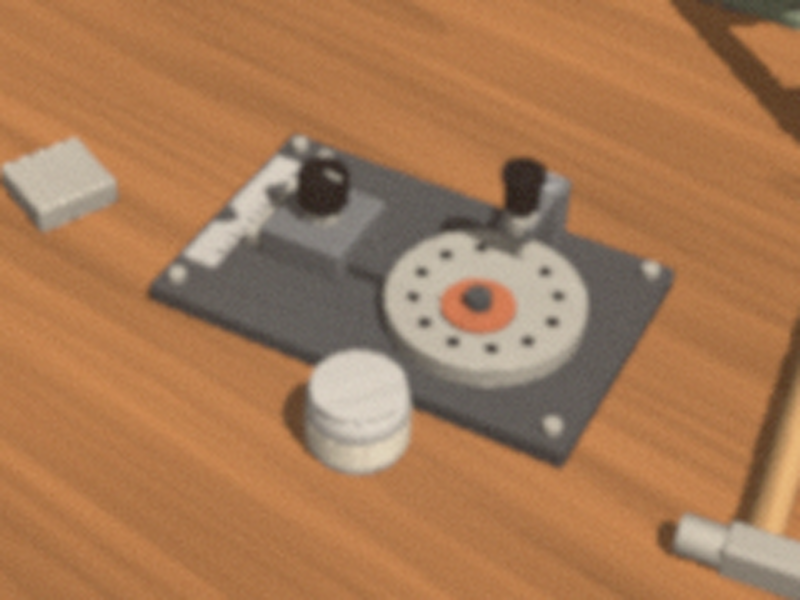

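View pics/top0c.png

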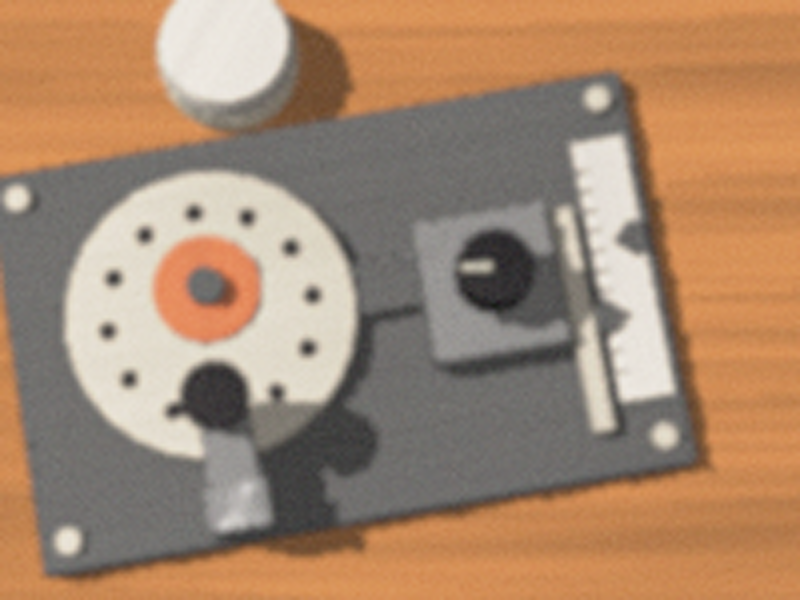

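The scene crop shows knob, scale and tin to the left and the plunger at the right-centre. In the top crop the pointer tip is at about px (376,250) and the mark tip at about (373,229.5). Next I fit the fixture pose.

```bash
cat > fit.py <<'E'
from h import *
from scipy.optimize import least_squares
S={n:snap(n) for n in("scene","top")}
P=[("top",(615,72),(100,-160,18)),("top",(697,462),(-100,-160,18)),("top",(48,572),(-100,160,18)),("top",(495,270),(0,-75,84)),("top",(215,395),(-40,60,110)),("top",(211,314),(10,60,34)),
("scene",(297,133),(-100,-160,18)),("scene",(150,290),(100,-160,18)),("scene",(562,460),(100,160,18)),("scene",(675,273),(-100,160,18)),("scene",(325,167),(0,-75,84)),("scene",(524,168),(-40,60,110)),("scene",(486,305),(10,60,34))]
C=dict(top=(4,220,170),scene=(10/3,210,180))
def W(q,p):
    c,s=np.cos(q[2]),np.sin(q[2]); p=np.array(p)/1000
    return np.array([q[0]+c*p[0]-s*p[1],q[1]+s*p[0]+c*p[1],p[2]])
def px(n,uv): k,a,b=C[n]; return np.array(uv)/k+[a,b]
def res(q): return np.concatenate([proj(S[n],W(q,p))-px(n,uv) for n,uv,p in P])
if __name__=="__main__":
    f=least_squares(res,[.57,.036,.1],loss="soft_l1"); q=f.x
    print(q); print(res(q).reshape(-1,2).round(1).tolist())
    for n,p in dict(knob=(0,-75,72),plunger=(-40,60,96)).items(): print(n,W(q,p).round(4))
    c,s=np.cos(q[2]),np.sin(q[2])
    for n,uv in(("pointer",(627,318)),("mark",(613,238))):
        w=atz(S["top"],px("top",uv),.024)-[q[0],q[1],0]; print(n,(c*w[0]+s*w[1]).round(4),(-s*w[0]+c*w[1]).round(4))
E
python3 fit.py
```

```text
[0.5698334  0.03436302 0.1573574 ]
[[0.6, -0.7], [-0.4, 0.5], [-2.5, 0.9], [-0.6, -0.9], [-1.2, -0.3], [-1.0, -0.5], [-1.0, -1.5], [-1.0, -3.2], [0.0, -2.7], [0.5, -2.2], [-0.9, 0.0], [-0.1, 0.0], [-0.4, -3.4]]
knob [ 0.5816 -0.0397  0.072 ]
plunger [0.5209 0.0874 0.096 ]
pointer -0.0252 -0.1401
mark 0.0148 -0.1408
```

```bash
python3 -m creep '[[[-0.0566,-0.038,0.0088,0,0,0],[-0.0566,-0.038,0.0088,0,0,0],[-0.0566,-0.038,0.0088,0,0,0],[-0.0566,-0.038,0.0088,0,0,0],[-0.0566,-0.038,0.0088,0,0,0],[-0.0566,-0.038,0.0088,0,0,0],[-0.0566,-0.038,0.0088,0,0,0],[-0.0566,-0.038,0.0088,0,0,0],[-0.0566,-0.038,0.0088,0,0,0],[-0.0566,-0.038,0.0088,0,0,0],[-0.0566,-0.038,0.0088,0,0,0],[-0.0566,-0.038,0.0088,0,0,0]]]' 1
cat > st.py <<'E'
from h import *; import sys
o=r.get_obs(); p=o["position"]; R=o["tool_rot"]
print(round(o["clock"],2),p.round(4),"q",o["joint_positions"].round(3),"f",o["ft_force"].round(1),"m",o["moment"].round(2),"w",round(o["width"],3),round(o["grasp_force"],1)); print(R.round(3).tolist())
if len(sys.argv)>3:
    d=R.T@(np.array([float(a) for a in sys.argv[1:4]])-p); print("mm",(d*1000).round(1),"units",(d/.8).round(4))
E
python3 st.py .5816 -.0397 .227
```

```text
clock: 2.5
position: [0.5821, -0.0411, 0.3201]
tool_rot: [[-0.906, 0.423, 0.001], [0.423, 0.906, 0.0], [-0.0, 0.0, -1.0]]
ft_force: [0.9, -0.1, 0.4]
width: 0.999
grasp_force: 0.0
2.5 [ 0.5821 -0.0411  0.3201] q [-0.219  0.305  1.603  0.     1.233 -1.353] f [ 0.9 -0.1  0.4] m [ 0.06 -0.01  0.06] w 0.999 0.0
[[-0.906, 0.423, 0.001], [0.423, 0.906, 0.0], [-0.0, 0.0, -1.0]]
mm [ 1.1  1.  93.1] units [0.0014 0.0013 0.1164]
```

```bash
python3 -m creep '[[[0.0014,0.0013,0.02,0,0,0],[0,0,0.03,0,0,0],[0,0,0.03,0,0,0],[0,0,0.025,0,0,0],[0,0,0.0114,0,0,0],[0,0,0,0,0,0]]]' 0.8
python3 - <<'E'
from h import *
s=snap("scene");i=s["frame"][180:300,230:390,::-1]
j=snap("top")["frame"][170:290,280:440,::-1]
cv2.imwrite("pics/a.png",np.hstack([cv2.resize(i,(400,300),interpolation=2),cv2.resize(j,(400,300),interpolation=2)]))
E
python3 st.py .5816 -.0397 .227
```

```text
clock: 3.25
position: [0.5801, -0.0373, 0.2264]
tool_rot: [[-0.906, 0.422, -0.002], [0.422, 0.906, 0.001], [0.002, -0.0, -1.0]]
ft_force: [-0.1, -0.3, 0.0]
width: 0.803
grasp_force: 0.0
3.35 [ 0.581  -0.0377  0.2279] q [-0.213  0.422  1.661  0.     1.056 -1.348] f [-0.1 -0.6 -0.4] m [-0.04  0.03 -0.01] w 0.802 0.0
[[-0.906, 0.423, 0.001], [0.423, 0.906, -0.0], [-0.001, 0.0, -1.0]]
mm [-1.4 -1.5  0.9] units [-0.0017 -0.0019  0.0011]
```

View pics/a.png

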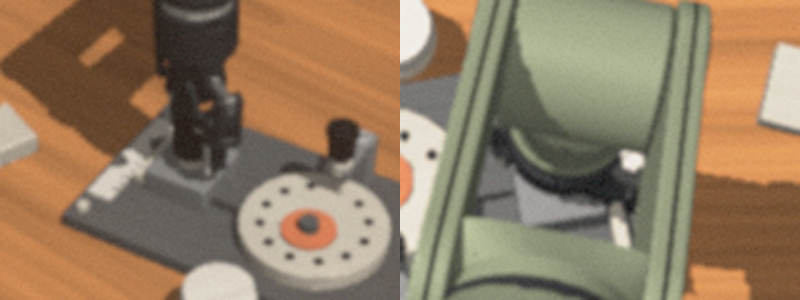

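Fingers straddle the knob (left panel around (205,140)); the top camera is blocked by the arm. Closing.

```bash
python3 -m creep '[[[-0.001,-0.001,0,0,0,0],[0,0,0,0,0,0],[0,0,0,0,0,0],[0,0,0,0,0,0],[0,0,0,0,0,0],[0,0,0,0,0,0],[0,0,0,0,0,0],[0,0,0,0,0,0]]]' 0; python3 st.py .5816 -.0397 .227
```

```text
clock: 4.35
position: [0.5814, -0.0396, 0.2284]
tool_rot: [[-0.906, 0.423, 0.001], [0.423, 0.906, -0.001], [-0.002, -0.001, -1.0]]
ft_force: [-2.6, -1.7, 4.9]
width: 0.399
grasp_force: 59.5
4.35 [ 0.5814 -0.0396  0.2284] q [-2.160e-01  4.230e-01  1.660e+00 -1.000e-03  1.058e+00 -1.350e+00] f [-2.6 -1.7  4.9] m [-0.33  0.4   0.06] w 0.399 59.5
[[-0.906, 0.423, 0.001], [0.423, 0.906, -0.001], [-0.002, -0.001, -1.0]]
mm [-0.2  0.   1.4] units [-0.0002  0.      0.0017]
```

```bash
python3 -m creep '[[[0,0,0,0,0,0.1],[0,0,0,0,0,0.15],[0,0,0,0,0,0.15],[0,0,0,0,0,0.15],[0,0,0,0,0,0.15],[0,0,0,0,0,0.15],[0,0,0,0,0,0.15],[0,0,0,0,0,0.15],[0,0,0,0,0,0.15],[0,0,0,0,0,0.15],[0,0,0,0,0,0.15],[0,0,0,0,0,0.1]]]'; cat > look.py <<'E'
from h import *; import sys
s=snap("scene");i=s["frame"][200:275,240:340,::-1]
j=snap("top")["frame"][200:275,320:420,::-1]
cv2.imwrite(f"pics/{sys.argv[1]}.png",np.hstack([cv2.resize(i,(400,300),interpolation=2),cv2.resize(j,(400,300),interpolation=2)]))
q=[.5698,.0344,.1574];c,sn=np.cos(q[2]),np.sin(q[2])
for n in("scene","top"):
  s=snap(n)
  for t in("pointer_tip","mark_tip"):
    for d in spotter.place_of(n,t)[:2]:
      uv=np.array(d["point"])*[640,480]; w=atz(s,uv,.024)-[q[0],q[1],0]
      print(n,t,round(d["score"],2),uv.round(1),"fix",(c*w[0]+sn*w[1]).round(4),(-sn*w[0]+c*w[1]).round(4))
E
python3 look.py b; python3 st.py .5816 -.0397 .227
```

```text
clock: 5.85
position: [0.5831, -0.0391, 0.2285]
tool_rot: [[0.605, 0.796, 0.008], [0.796, -0.605, -0.0], [0.004, 0.006, -1.0]]
ft_force: [5.8, -0.3, -1.4]
width: 0.408
grasp_force: 59.7
scene pointer_tip 0.53 [281.4 241.9] fix 0.0072 -0.1428
scene mark_tip 0.39 [278.2 246.8] fix 0.0265 -0.1397
top pointer_tip 0.72 [373.9 231. ] fix 0.0117 -0.1415
6.25 [ 0.5831 -0.0391  0.2285] q [-0.215  0.424  1.658  0.002  1.053  0.431] f [ 7.   0.1 -0.4] m [ 0.16 -0.71 -0.07] w 0.399 59.7
[[0.603, 0.798, 0.008], [0.798, -0.603, -0.0], [0.005, 0.006, -1.0]]
mm [-1.4 -0.9  1.5] units [-0.0017 -0.0011  0.0018]
```

View pics/b.png

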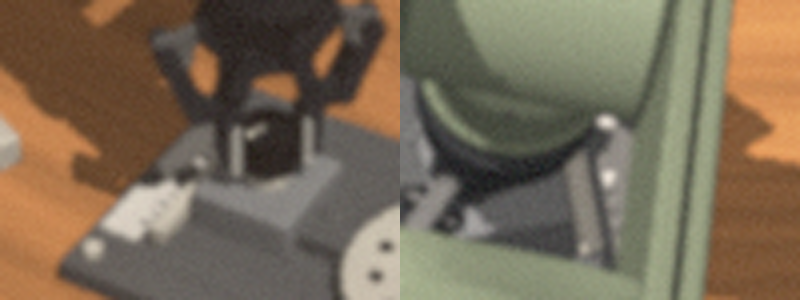

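```bash
python3 -m creep '[[[0,0,0,0,0,0.13],[0,0,0,0,0,0.13],[0,0,0,0,0,0.13],[0,0,0,0,0,0.13],[0,0,0,0,0,0.13],[0,0,0,0,0,0],[0,0,0,0,0,0]]]'; python3 - <<'E'
from h import *
i=np.mean([snap("scene")["frame"].astype(float) for _ in range(8)],0)
print(np.std(i)); cv2.imwrite("pics/c.png",cv2.resize(i[225:270,255:315,::-1].astype(np.uint8),(800,600),interpolation=2))
E
python3 st.py
```

```text
clock: 7.12
position: [0.5835, -0.0398, 0.2285]
tool_rot: [[0.971, 0.241, 0.009], [0.241, -0.971, -0.002], [0.009, 0.004, -1.0]]
ft_force: [7.8, -2.4, -2.8]
width: 0.402
grasp_force: 59.9
46.67546604275827
7.53 [ 0.5835 -0.0399  0.2285] q [-0.216  0.424  1.657  0.     1.051  1.111] f [ 7.6 -2.2 -2.5] m [-0.24 -1.03 -0.04] w 0.406 59.9
[[0.971, 0.241, 0.009], [0.241, -0.971, -0.002], [0.009, 0.004, -1.0]]
```

View pics/c.png

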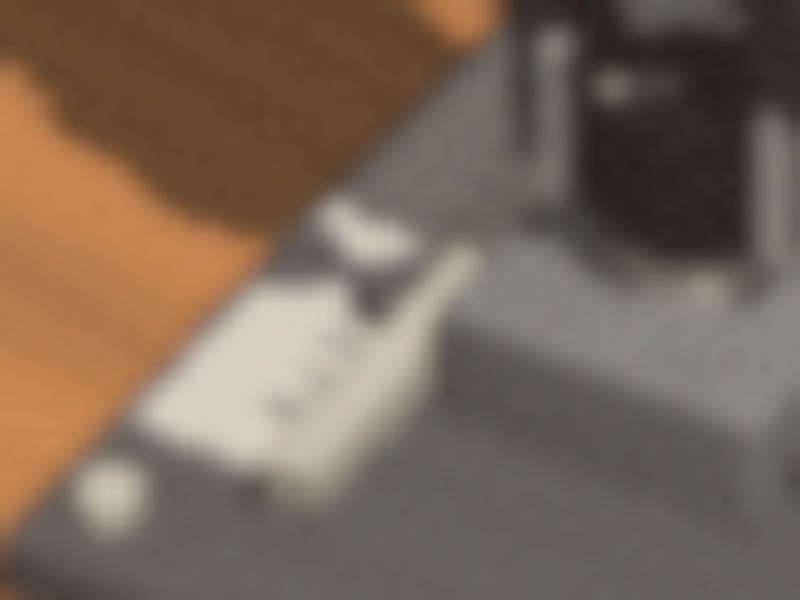

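```bash
python3 -m creep '[[[0,0,0,0,0,0],[0,0,0,0,0,0],[0,0,0,0,0,0],[0,0,0,0,0,0],[0,0,-0.02,0,0,0],[0,0,-0.05,0,0,0],[0,0,-0.05,0,0,0]]]' 0.85 && python3 -m creep '[[[-0.001,-0.052,0,0,0,0],[-0.001,-0.052,0,0,0,0],[-0.001,-0.052,0,0,0,0],[-0.001,-0.052,0,0,0,0],[-0.001,-0.052,0,0,0,0],[-0.001,-0.05,0,0,0,0],[0,0,0,0,0,0]]]'; python3 - <<'E'
from h import *
a=[]
for n,(x,y,w,h) in dict(scene=(260,225,40,60),top=(350,205,40,60)).items():
  i=np.mean([snap(n)["frame"].astype(float) for _ in range(8)],0)[:,:,::-1].astype(np.uint8); cv2.imwrite(f"pics/avg_{n}.png",i)
  a.append(cv2.resize(i[y:y+h,x:x+w],(400,600),interpolation=2))
cv2.imwrite("pics/d.png",np.hstack(a))
E
python3 st.py .5209 .0874 .248; python3 look.py e
```

```text
clock: 8.4
position: [0.5811, -0.039, 0.325]
tool_rot: [[0.97, 0.242, 0.0], [0.242, -0.97, -0.0], [0.0, 0.0, -1.0]]
ft_force: [0.7, 0.1, -0.0]
width: 0.845
grasp_force: 0.0
clock: 9.28
position: [0.5158, 0.2028, 0.3243]
tool_rot: [[0.969, 0.246, 0.001], [0.246, -0.969, 0.001], [0.001, -0.0, -1.0]]
ft_force: [0.1, -0.4, -0.7]
width: 0.845
grasp_force: 0.0
10.07 [0.5166 0.2004 0.323 ] q [0.214 0.243 1.675 0.    1.223 1.541] f [ 1.2 -0.   0. ] m [-0.   -0.01  0.03] w 0.849 0.0
[[0.97, 0.241, -0.0], [0.241, -0.97, -0.0], [-0.0, -0.0, -1.0]]
mm [-23.1 110.7  75. ] units [-0.0288  0.1384  0.0938]
scene pointer_tip 0.64 [279.4 245.4] fix 0.0205 -0.1401
scene pointer_tip 0.48 [281.8 246.4] fix 0.0208 -0.1331
scene mark_tip 0.55 [283.7 245. ] fix 0.0141 -0.1318
top pointer_tip 0.93 [371.4 228.6] fix 0.0172 -0.1376
top mark_tip 0.46 [375.1 229.8] fix 0.0136 -0.1443
```

View pics/d.png

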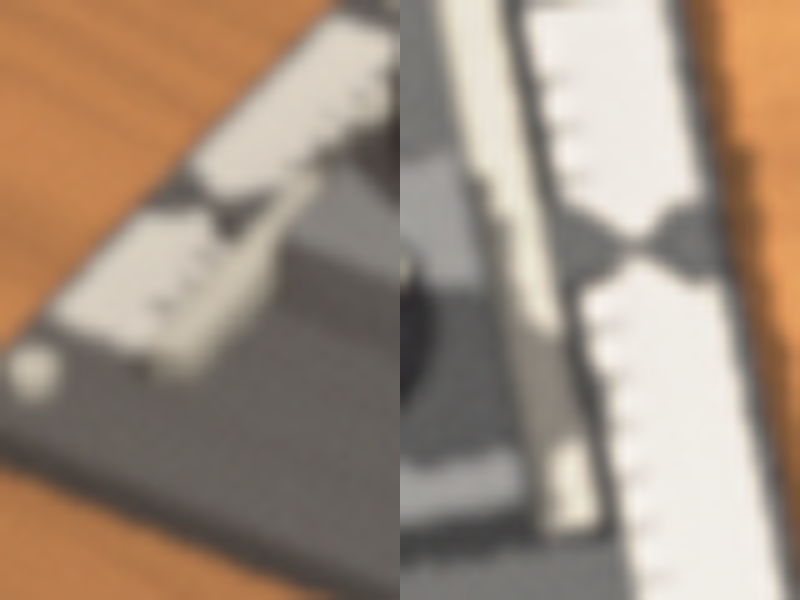

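The right panel (top view) shows both arrow tips meeting near (635,245), roughly aligned. I'll measure this by rectifying to the fixture frame.

```bash
cat > rect.py <<'E'
from h import *; import sys
q=[.5698,.0344,.1574];c,sn=np.cos(q[2]),np.sin(q[2])
s=snap("top"); i=cv2.imread("pics/avg_top.png")
# out image: col = fixture -y from -112 to -170 , row = x from 60 down to -40, 0.1mm
xs=np.arange(60,-60,-.2); ys=np.arange(-112,-172,-.2)
M=np.array([[proj(s,[q[0]+(c*x-sn*y)/1e3,q[1]+(sn*x+c*y)/1e3,.024]) for y in ys] for x in xs]).astype(np.float32)
w=cv2.remap(i,M,None,cv2.INTER_CUBIC)
g=w.min(2).astype(float)
cv2.imwrite(f"pics/{sys.argv[1]}.png",cv2.resize(w[100:350],(720,600)))
# strip slope: per row, right edge of white
pts=[]
for k,x in enumerate(xs):
    row=g[k]; m=np.where(row>140)[0]; m=m[m>100] 
    if len(m) and abs(x-15)>15 and -45<x<50: pts.append((x,ys[m.max()]))
pts=np.array(pts); p=np.polyfit(*pts.T,1); res=pts[:,1]-np.polyval(p,pts[:,0])
p=np.polyfit(*pts[abs(res)<.8].T,1)
print("right edge y =",p, "n",len(pts))
sel=(xs>5)&(xs<30)
for y in range(-122,-160,-1):
    col=g[sel][:,abs(ys-y).argmin()]; d=np.clip(190-col,0,None); xx=xs[sel]
    print(y,"dark",round(d.sum()/100),"cent",round((d*xx).sum()/max(d.sum(),1),2),"min at",xx[col.argmin()].round(1))
E
python3 rect.py f
```

```text
right edge y = [ 1.07254565e-02 -1.56086624e+02] n 325
-122 dark 6 cent 19.37 min at 30.0
-123 dark 35 cent 17.95 min at 29.8
-124 dark 69 cent 17.61 min at 29.8
-125 dark 94 cent 17.51 min at 30.0
-126 dark 105 cent 17.37 min at 9.6
-127 dark 101 cent 17.3 min at 10.2
-128 dark 88 cent 17.32 min at 11.2
-129 dark 74 cent 17.37 min at 12.2
-130 dark 65 cent 17.06 min at 12.4
-131 dark 60 cent 16.77 min at 12.2
-132 dark 55 cent 16.62 min at 12.4
-133 dark 51 cent 16.31 min at 13.8
-134 dark 46 cent 16.13 min at 14.0
-135 dark 40 cent 15.98 min at 16.6
-136 dark 32 cent 15.85 min at 16.4
-137 dark 24 cent 15.76 min at 16.4
-138 dark 17 cent 15.7 min at 15.8
-139 dark 13 cent 15.6 min at 15.8
-140 dark 10 cent 15.4 min at 15.6
-141 dark 10 cent 15.24 min at 15.4
-142 dark 12 cent 15.01 min at 15.2
-143 dark 15 cent 14.88 min at 14.8
-144 dark 20 cent 14.72 min at 14.8
-145 dark 27 cent 14.73 min at 14.6
-146 dark 34 cent 14.75 min at 15.4
-147 dark 41 cent 14.75 min at 14.0
-148 dark 48 cent 14.66 min at 14.4
-149 dark 53 cent 14.46 min at 13.2
-150 dark 57 cent 14.35 min at 11.0
-151 dark 58 cent 14.19 min at 11.0
-152 dark 59 cent 14.23 min at 11.0
-153 dark 60 cent 14.26 min at 16.4
-154 dark 66 cent 14.44 min at 10.6
-155 dark 81 cent 15.52 min at 17.0
-156 dark 99 cent 16.27 min at 10.0
-157 dark 119 cent 16.78 min at 17.4
-158 dark 136 cent 17.07 min at 17.2
-159 dark 151 cent 17.28 min at 17.2
```

View pics/f.png

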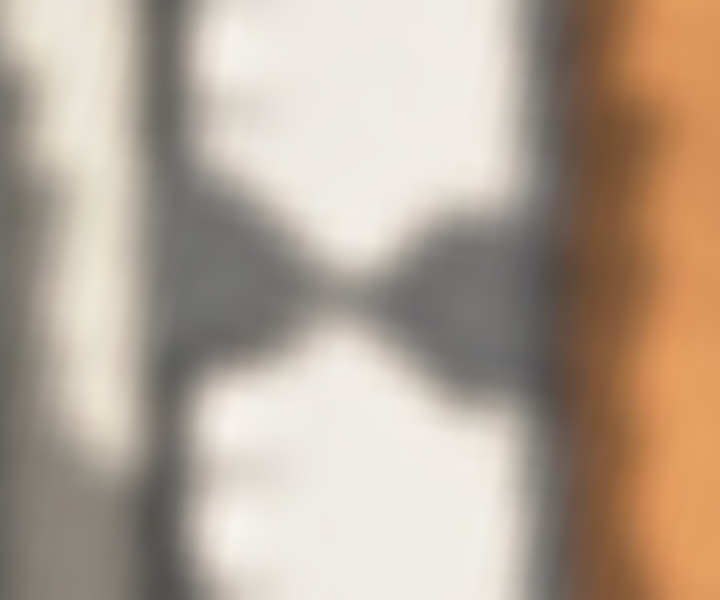

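```bash
cat > fit2.py <<'E'
from h import *; import sys
from scipy.optimize import least_squares
from scipy.ndimage import gaussian_filter
q=[.5698,.0344,.1574+.0107];c,sn=np.cos(q[2]),np.sin(q[2])
s=snap("top")
st=.25; xs=np.arange(55,-45,-st); ys=np.arange(-118,-165,-st)
def warp(i):
    M=np.array([[proj(s,[q[0]+(c*x-sn*y)/1e3,q[1]+(sn*x+c*y)/1e3,.024]) for y in ys] for x in xs]).astype(np.float32)
    return cv2.remap(i,M,None,cv2.INTER_LINEAR).min(2).astype(float)
X,Y=np.meshgrid(xs,ys,indexing="ij")
roi=(ys<-128)&(ys>-151)
sg=lambda d:1/(1+np.exp(-np.clip(d/.15,-40,40)))
def arrow(x0,y0,sgn,k,h):   # body extends to sgn*y from the tip
    t=(Y-y0)*sgn; return sg(np.minimum(k*t,h)-abs(X-x0))*sg(t)
def model(p):
    xp,yp,xm,ym,k,h,bl,W,D,sx,sy,ds=p
    shp=arrow(xp+sx,yp+sy,1,k,h); a=np.maximum(arrow(xp,yp,1,k,h),arrow(xm,ym,-1,k,h))
    im=W*(1-ds*shp); im=im*(1-a)+D*a
    return gaussian_filter(im,abs(bl)/st)
def run(f,xp,lab):
    g=warp(cv2.imread(f)); xm=14.8
    rows=(abs(xs-xp)<11)|(abs(xs-xm)<11)
    def res(p): return ((model(p)-g)[rows][:,roi]).ravel()
    p0=[xp,-140,xm,-141,.8,7,1,225,90,-1,-1,.3]
    lo=[xp-6,-146,9,-146,.3,3,.3,150,30,-4,-4,0]; hi=[xp+6,-134,20,-135,2,12,3,255,150,4,4,.7]
    r_=least_squares(res,p0,bounds=(lo,hi),loss="soft_l1",f_scale=10,diff_step=1e-3)
    print(lab,r_.x.round(2),"rms",np.sqrt((res(r_.x)**2).mean()).round(1),"pointer-mark",(r_.x[0]-r_.x[2]).round(2))
if __name__=="__main__":
    if len(sys.argv)<2: run("pics/top0.png",-25,"start")
    run("pics/avg_top.png",16,"now")
E
python3 fit2.py
```

```text
start [ -20.89 -137.54   12.95 -139.94    0.87    9.08    1.86  215.13  101.
   -3.57   -4.      0.52] rms 12.5 pointer-mark -33.84
now [  18.52 -137.83   13.03 -139.8     0.86    8.3     1.86  229.39  110.36
   -4.     -3.99    0.53] rms 5.0 pointer-mark 5.5
```

```bash
python3 - <<'E'
from h import *
q=[.5698,.0344,.168];c,sn=np.cos(q[2]),np.sin(q[2])
xs=np.arange(35,-40,-.125); ys=np.arange(-112,-162,-.1875)
a=[]
for n,f in(("top","top0"),("scene","scene0"),("scene","avg_scene")):
    s=snap(n)
    M=np.array([[proj(s,[q[0]+(c*x-sn*y)/1e3,q[1]+(sn*x+c*y)/1e3,.024]) for y in ys] for x in xs]).astype(np.float32)
    w=cv2.remap(cv2.imread(f"pics/{f}.png"),M,None,cv2.INTER_CUBIC); w=cv2.GaussianBlur(w,(0,0),2)
    a.append(cv2.convertScaleAbs(w,alpha=1.1))
w=np.hstack(a); print(w.shape); cv2.imwrite("pics/g.png",w)
E
```

```text
(600, 801, 3)
```

View pics/g.png

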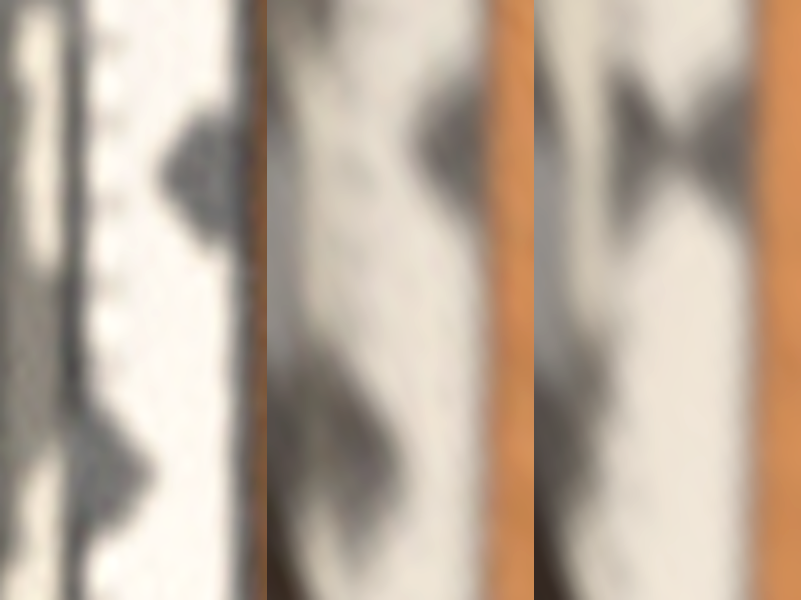

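Rectified at 8 px/mm: the top camera suggests the pointer is about 2.3 mm past the mark, and the scene camera about −0.5 mm. The gap between them is height parallax plus shadow. I'll fit both cameras jointly.

```bash
cat > fit3.py <<'E'
from h import *
from scipy.optimize import least_squares
from scipy.ndimage import gaussian_filter
q=[.5698,.0344,.168];c,sn=np.cos(q[2]),np.sin(q[2])
st=.4; xs=np.arange(40,-45,-st); ys=np.arange(-118,-165,-st)
X,Y=np.meshgrid(xs,ys,indexing="ij")
A={}; G=[]
def w2f(w): w=np.array(w)-[q[0],q[1],0]; return np.array([c*w[0]+sn*w[1],-sn*w[0]+c*w[1],w[2]])*1e3
S={n:snap(n) for n in("top","scene")}
for n,s in S.items():
    e=w2f(s["eye"]); m=np.array([15,-140,24]); A[n]=((m-e)[:2])/(e[2]-24)
    M=np.array([[proj(s,[q[0]+(c*x-sn*y)/1e3,q[1]+(sn*x+c*y)/1e3,.024]) for y in ys] for x in xs]).astype(np.float32)
    for k,f in enumerate((n+"0","avg_"+n)): G.append((n,k,cv2.remap(cv2.imread(f"pics/{f}.png"),M,None,cv2.INTER_LINEAR).mean(2).astype(float)))
L0=(w2f(atz(S["top"],(306.3,280),.018))-[-40,60,18])[:2]/78; print("L0",L0,A)
sg=lambda d:1/(1+np.exp(-np.clip(d/.15,-40,40)))
def arrow(x0,y0,sgn,k,h):
    t=(Y-y0)*sgn; return sg(np.minimum(k*t,h)-abs(X-x0))*sg(t)
N="xp0 travel yp xm ym zm zs k h lx ly ds ox oy blt bls Wt Ws Dt Ds km".split()
def model(P,n,st_k):
    a=A[n]; o=np.array([P["ox"],P["oy"]]) if n=="scene" else np.zeros(2)
    xp=P["xp0"]+P["travel"]*st_k
    def at(x,y,z): return np.array([x,y])+a*(z-24)+o
    p=at(xp,P["yp"],24); m=at(P["xm"],P["ym"],P["zm"])
    d=24-P["zs"]; sh=at(xp+d*P["lx"],P["yp"]+d*P["ly"],P["zs"])
    d2=P["zm"]-P["zs"]; sm=at(P["xm"]+d2*P["lx"],P["ym"]+d2*P["ly"],P["zs"])
    W,D,bl=(P["Wt"],P["Dt"],P["blt"]) if n=="top" else (P["Ws"],P["Ds"],P["bls"])
    k,h=P["k"],P["h"]
    shd=np.maximum(arrow(*sh,1,k,h),arrow(*sm,-1,P["km"],h))
    b=np.maximum(arrow(*p,1,k,h),arrow(*m,-1,P["km"],h))
    im=W*(1-P["ds"]*shd); im=im*(1-b)+D*b
    return gaussian_filter(im,(bl,bl)/np.array(st) if n=="top" else (bl*1.6/st,bl/st))
def res(v):
    P=dict(zip(N,v)); out=[]
    for n,k,g in G:
        xp=P["xp0"]+P["travel"]*k
        r_=(abs(xs-14)<12)|((abs(xs-xp)<12)&(k==1 or n=="top"))
        cc=(ys<-130)&(ys>-150)
        out.append((model(P,n,k)-g)[r_][:,cc].ravel()*(.7 if k==0 else 1))
    pr=[(P["lx"]-L0[0])/.1,(P["ly"]-L0[1])/.1,P["ox"]/2.,P["oy"]/2.,(P["travel"]-39.4)/.5,(P["zs"]-20)/1.5,(P["k"]-P["km"])/.1]
    return np.concatenate(out+[np.array(pr)*60])
v0=[-24,39.4,-138,14,-140,22,20,.85,8,L0[0],L0[1],.4,0,0,1,1.2,220,210,95,95,.85]
lo=[-30,36,-144,8,-146,18.5,18,.3,4,-2,-2,0,-6,-6,.3,.3,150,150,20,20,.3]; hi=[-17,43,-130,20,-134,27,23.5,2,14,2,2,.8,6,6,3,4,255,255,150,150,2]
for zm in(20.5,24.):
    v0[5]=zm
    f=least_squares(res,v0,bounds=(lo,hi),loss="soft_l1",f_scale=10,diff_step=1e-3)
    P=dict(zip(N,f.x)); print({k:round(float(x),2) for k,x in P.items()},"cost",round(f.cost)); print("DELTA now",P["xp0"]+P["travel"]-P["xm"])
E
python3 fit3.py
```

```text
L0 [-0.25932334 -0.7035861 ] {'top': array([ 0.18372501, -0.14980687]), 'scene': array([-0.95878209, -0.64860156])}Traceback (most recent call last):
  File "fit3.py", line 45, in <module>
    f=least_squares(res,v0,bounds=(lo,hi),loss="soft_l1",f_scale=10,diff_step=1e-3)
    return func(*args, **kwargs)
    result = trf(vector_fun.fun, vector_fun.jac, x0, f0, J0, lb, ub, ftol, xtol,
                 gtol, max_nfev, x_scale, loss_function, tr_solver,
                 tr_options.copy(), verbose, callback=callback_wrapped)
    return trf_bounds(
        fun, jac, x0, f0, J0, lb, ub, ftol, xtol, gtol, max_nfev, x_scale,
        loss_function, tr_solver, tr_options, verbose, callback=callback)
    cost_new = loss_function(f_new, cost_only=True)
    loss(z, rho, cost_only=cost_only)
    ~~~~^^^^^^^^^^^^^^^^^^^^^^^^^^^^^
    rho[0] = 2 * (t**0.5 - 1)
    ~~~^^^
ValueError: could not broadcast input array from shape (15707,) into shape (15407,)
```

Row selection varies with the parameters, so I'll fix the windows.

```bash
sed -i 's/xp=P\["xp0"\]+P\["travel"\]\*k$/xp=-24+39.4*k/' fit3.py; sed -n 38,41p fit3.py; python3 fit3.py
```

```text
out.append((model(P,n,k)-g)[r_][:,cc].ravel()*(.7 if k==0 else 1))
    pr=[(P["lx"]-L0[0])/.1,(P["ly"]-L0[1])/.1,P["ox"]/2.,P["oy"]/2.,(P["travel"]-39.4)/.5,(P["zs"]-20)/1.5,(P["k"]-P["km"])/.1]
    return np.concatenate(out+[np.array(pr)*60])
v0=[-24,39.4,-138,14,-140,22,20,.85,8,L0[0],L0[1],.4,0,0,1,1.2,220,210,95,95,.85]
L0 [-0.25932334 -0.7035861 ] {'top': array([ 0.18372501, -0.14980687]), 'scene': array([-0.95878209, -0.64860156])}
{'xp0': -23.37, 'travel': 39.06, 'yp': -140.2, 'xm': 13.61, 'ym': -141.42, 'zm': 18.53, 'zs': 20.59, 'k': 0.88, 'h': 8.3, 'lx': -0.01, 'ly': -0.37, 'ds': 0.8, 'ox': -0.85, 'oy': 0.55, 'blt': 1.78, 'bls': 2.06, 'Wt': 226.59, 'Ws': 197.4, 'Dt': 110.5, 'Ds': 95.9, 'km': 0.79} cost 192804
DELTA now 2.0785028085139494
{'xp0': -23.22, 'travel': 39.07, 'yp': -140.33, 'xm': 13.76, 'ym': -140.4, 'zm': 20.87, 'zs': 18.99, 'k': 0.85, 'h': 8.44, 'lx': -0.02, 'ly': -0.35, 'ds': 0.61, 'ox': -1.19, 'oy': 0.67, 'blt': 1.73, 'bls': 2.04, 'Wt': 226.69, 'Ws': 197.27, 'Dt': 110.6, 'Ds': 94.37, 'km': 0.8} cost 199157
DELTA now 2.094871774333038
```

```bash
python3 -m creep '[[[0.002,0.052,0,0,0,0],[0.001,0.052,0,0,0,0],[0.001,0.052,0,0,0,0],[0.001,0.052,0,0,0,0],[0.001,0.052,0,0,0,0],[0.001,0.051,0,0,0,0],[0,0,0.03,0,0,0],[0,0,0.04,0,0,0],[0,0,0.035,0,0,0],[0,0,0.0145,0,0,0],[0,0,0,0,0,0]]]' && python3 st.py .582 -.0395 .228 && python3 -m creep '[[[0,0,0,0,0,0],[0,0,0,0,0,0],[0,0,0,0,0,0],[0,0,0,0,0,0],[0,0,0,0,0,0],[0,0,0,0,0,0],[0,0,0,0,0,0],[0,0,0,0,0,0]]]' 0; python3 st.py
```

```text
clock: 12.3
position: [0.5818, -0.0395, 0.2268]
tool_rot: [[0.97, 0.242, -0.002], [0.242, -0.97, 0.0], [-0.002, -0.001, -1.0]]
ft_force: [0.2, -0.0, 0.8]
width: 0.843
grasp_force: 0.0
12.3 [ 0.5818 -0.0395  0.2268] q [-0.216  0.426  1.658  0.     1.059  1.111] f [ 0.2 -0.   0.8] m [-0.03 -0.05  0.01] w 0.843 0.0
[[0.97, 0.242, -0.002], [0.242, -0.97, 0.0], [-0.002, -0.001, -1.0]]
mm [ 0.2  0.  -1.2] units [ 0.0002  0.     -0.0014]
clock: 13.3
position: [0.5829, -0.0403, 0.2294]
tool_rot: [[0.97, 0.242, 0.003], [0.242, -0.97, -0.002], [0.003, 0.003, -1.0]]
ft_force: [-1.1, -3.0, 6.0]
width: 0.404
grasp_force: 59.8
13.3 [ 0.5829 -0.0403  0.2294] q [-2.170e-01  4.230e-01  1.656e+00 -1.000e-03  1.059e+00  1.111e+00] f [-1.1 -3.   6. ] m [-0.42  0.18 -0.01] w 0.404 59.8
[[0.97, 0.242, 0.003], [0.242, -0.97, -0.002], [0.003, 0.003, -1.0]]
```

Turn back 7.5°, release, and go to the plunger's hover with a clear view.

```bash
python3 -m creep '[[[0,0,0,0,0,-0.065],[0,0,0,0,0,-0.06],[0,0,0,0,0,0],[0,0,0,0,0,0]]]' && python3 st.py && python3 -m creep '[[[0,0,0,0,0,0],[0,0,0,0,0,0],[0,0,0,0,0,0],[0,0,0,0,0,0],[0,0,-0.02,0,0,0],[0,0,-0.05,0,0,0],[0,0,-0.05,0,0,0]]]' 0.85 && python3 -m creep '[[[-0.001,-0.052,0,0,0,0],[-0.001,-0.052,0,0,0,0],[-0.001,-0.052,0,0,0,0],[-0.001,-0.052,0,0,0,0],[-0.001,-0.052,0,0,0,0],[-0.001,-0.05,0,0,0,0],[0,0,0,0,0,0]]]' >/dev/null; python3 - <<'E'
from h import *
for n in("scene","top"):
  i=np.mean([snap(n)["frame"].astype(float) for _ in range(8)],0)[:,:,::-1].astype(np.uint8); cv2.imwrite(f"pics/avg_{n}.png",i)
E
sed -i 's/-39.4)/-37.3)/; s/^v0=\[-24,39.4/v0=[-24,37.3/; s/xp=-24+39.4/xp=-24+37.3/; s/hi=\[-17,43/hi=[-17,42/; s/lo=\[-30,36/lo=[-30,33/' fit3.py; python3 fit3.py; python3 rect.py h | grep -E '^-1(3[4-9]|4)'; python3 st.py .5209 .0874 .248
```

```text
clock: 13.8
position: [0.5829, -0.0403, 0.2294]
tool_rot: [[0.93, 0.366, 0.003], [0.366, -0.93, -0.002], [0.002, 0.003, -1.0]]
ft_force: [-1.3, -2.4, 6.4]
width: 0.406
grasp_force: 59.9
13.8 [ 0.5829 -0.0403  0.2294] q [-2.170e-01  4.230e-01  1.656e+00 -1.000e-03  1.059e+00  9.800e-01] f [-1.3 -2.4  6.4] m [-0.42  0.16  0.06] w 0.406 59.9
[[0.93, 0.366, 0.003], [0.366, -0.93, -0.002], [0.002, 0.003, -1.0]]
clock: 14.68
position: [0.582, -0.0396, 0.3254]
tool_rot: [[0.931, 0.366, 0.0], [0.366, -0.931, 0.0], [0.0, 0.0, -1.0]]
ft_force: [0.9, 0.2, -0.6]
width: 0.852
grasp_force: 0.0
L0 [-0.25932334 -0.7035861 ] {'top': array([ 0.18372501, -0.14980687]), 'scene': array([-0.95878209, -0.64860156])}
{'xp0': -23.47, 'travel': 37.31, 'yp': -141.14, 'xm': 13.7, 'ym': -140.26, 'zm': 21.2, 'zs': 19.18, 'k': 0.81, 'h': 8.5, 'lx': -0.02, 'ly': -0.28, 'ds': 0.51, 'ox': -0.76, 'oy': 0.83, 'blt': 1.71, 'bls': 2.0, 'Wt': 226.14, 'Ws': 197.25, 'Dt': 110.63, 'Ds': 93.27, 'km': 0.79} cost 166679
DELTA now 0.13655625924735304
{'xp0': -23.47, 'travel': 37.31, 'yp': -141.14, 'xm': 13.71, 'ym': -140.26, 'zm
[... 362 characters left out ...]
nt 14.27 min at 15.4
-138 dark 19 cent 14.55 min at 14.8
-139 dark 15 cent 14.64 min at 15.2
-140 dark 13 cent 14.67 min at 14.6
-141 dark 12 cent 14.66 min at 14.8
-142 dark 13 cent 14.57 min at 14.6
-143 dark 15 cent 14.55 min at 14.6
-144 dark 20 cent 14.56 min at 14.8
-145 dark 27 cent 14.68 min at 14.6
-146 dark 35 cent 14.75 min at 14.6
-147 dark 42 cent 14.77 min at 15.2
-148 dark 50 cent 14.68 min at 15.8
-149 dark 55 cent 14.45 min at 16.6
16.5 [0.4868 0.1894 0.3235] q [ 0.205  0.179  1.753 -0.     1.21   1.401] f [ 0.2  0.1 -0.2] m [ 0.01  0.   -0.02] w 0.851 0.0
[[0.931, 0.366, -0.0], [0.366, -0.931, -0.0], [-0.0, -0.0, -1.0]]
mm [ -5.6 107.4  75.5] units [-0.007   0.1343  0.0943]
```

View pics/h.png

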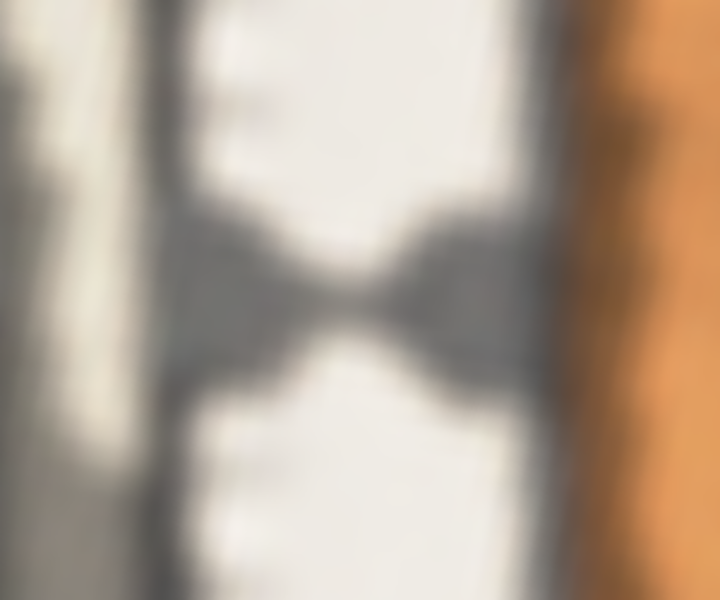

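The arrows now face each other symmetrically (pointer mid-row about 298, mark about 306, at 12 px/mm), and the fitted offset is about 0.1 mm. Next is the plunger.

```bash
python3 -m creep '[[[-0.002,0.04,0,0,0,0],[-0.002,0.05,0,0,0,0],[-0.003,0.0443,0,0,0,0],[0,0,0,0,0,0],[0,0,0.03,0,0,0],[0,0,0.035,0,0,0],[0,0,0.02,0,0,0],[0,0,0.0093,0,0,0],[0,0,0,0,0,0]]]' 0.7; python3 st.py .5209 .0874 .248; python3 - <<'E'
from h import *
a=[]
for n,(x,y) in dict(scene=(320,190),top=(225,220)).items():
  i=snap(n)["frame"][y:y+90,x:x+90,::-1]; a.append(cv2.resize(i,(400,400),interpolation=2))
cv2.imwrite("pics/i.png",np.hstack(a))
E
```

```text
clock: 17.62
position: [0.5209, 0.0876, 0.248]
tool_rot: [[0.93, 0.366, -0.0], [0.366, -0.93, 0.0], [-0.0, -0.0, -1.0]]
ft_force: [1.1, 0.1, 0.2]
width: 0.701
grasp_force: 0.0
17.62 [0.5209 0.0876 0.248 ] q [0.003 0.295 1.789 0.    1.057 1.198] f [1.1 0.1 0.2] m [-0.   -0.    0.01] w 0.701 0.0
[[0.93, 0.366, -0.0], [0.366, -0.93, 0.0], [-0.0, -0.0, -1.0]]
mm [-0.1  0.2 -0. ] units [-0.0002  0.0003 -0.    ]
```

View pics/i.png

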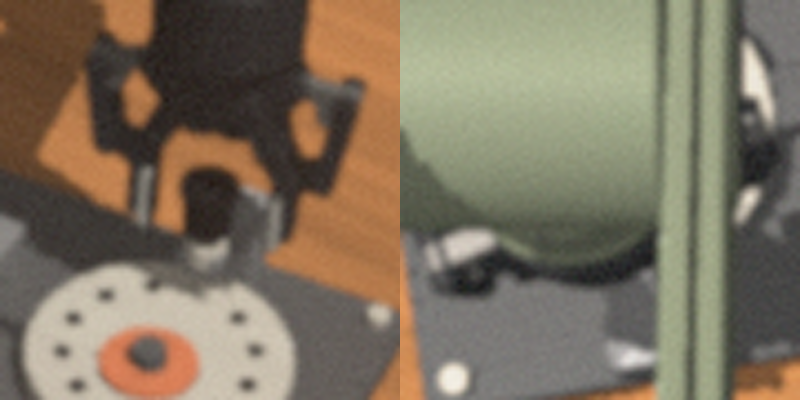

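The left panel shows the pull knob centred between the open fingers at (210,205). Close on it.

```bash
python3 -m creep '[[[0,0,0,0,0,0],[0,0,0,0,0,0],[0,0,0,0,0,0],[0,0,0,0,0,0],[0,0,0,0,0,0],[0,0,0,0,0,0],[0,0,0,0,0,0],[0,0,0,0,0,0]]]' 0; python3 st.py
```

```text
clock: 18.73
position: [0.5217, 0.0865, 0.2493]
tool_rot: [[0.931, 0.366, 0.003], [0.366, -0.931, -0.002], [0.002, 0.003, -1.0]]
ft_force: [-0.0, -5.6, 5.5]
width: 0.346
grasp_force: 58.7
18.73 [0.5217 0.0865 0.2493] q [ 1.000e-03  2.930e-01  1.788e+00 -2.000e-03  1.057e+00  1.198e+00] f [-0.  -5.6  5.5] m [-0.86 -0.03 -0.02] w 0.346 58.7
[[0.931, 0.366, 0.003], [0.366, -0.931, -0.002], [0.002, 0.003, -1.0]]
```

```bash
python3 -m creep '[[[0,0,-0.005,0,0,0],[0,0,-0.005,0,0,0],[0,0,-0.005,0,0,0],[0,0,-0.005,0,0,0],[0,0,-0.0025,0,0,0],[0,0,0,0,0,0],[0,0,0,0,0,0]]]'; python3 st.py
```

```text
clock: 19.6
position: [0.5216, 0.0864, 0.2648]
tool_rot: [[0.931, 0.366, 0.003], [0.366, -0.931, -0.002], [0.002, 0.003, -1.0]]
ft_force: [7.3, -4.2, -10.0]
width: 0.342
grasp_force: 59.9
19.6 [0.5216 0.0864 0.2648] q [ 1.000e-03  2.700e-01  1.780e+00 -2.000e-03  1.089e+00  1.198e+00] f [  7.3  -4.2 -10. ] m [-0.83 -1.03 -0.04] w 0.342 59.9
[[0.931, 0.366, 0.003], [0.366, -0.931, -0.002], [0.002, 0.003, -1.0]]
```

```bash
python3 -m creep '[[[0,0,-0.004,0,0,0],[0,0,-0.003,0,0,0],[0,0,-0.002,0,0,0],[0,0,0,0,0,0],[0,0,0,0,0,0]]]'; python3 -m creep '[[[0,0,-0.0015,0,0,0],[0,0,0,0,0,0]]]';
```

```text
clock: 20.23
position: [0.5216, 0.0864, 0.2715]
tool_rot: [[0.931, 0.366, 0.003], [0.366, -0.931, -0.002], [0.002, 0.003, -1.0]]
ft_force: [7.6, -4.7, -11.7]
width: 0.343
grasp_force: 60.8
clock: 20.48
position: [0.5215, 0.0864, 0.2716]
tool_rot: [[0.931, 0.365, 0.003], [0.365, -0.931, -0.002], [0.002, 0.003, -1.0]]
ft_force: [11.6, -4.0, -19.2]
width: 0.342
grasp_force: 61.0
```

```bash
python3 -m creep '[[[0,0,0,0,0,0],[0,0,0,0,0,0],[0,0,0,0,0,0],[0,0,0,0,0,0]]]'; python3 - <<'E'
from h import *
s=snap("scene"); i=s["frame"].astype(np.float32); a=cv2.imread("pics/avg_scene.png")[:,:,::-1].astype(np.float32)
b=(slice(235,265),slice(265,298)); print("diff scale area",abs(i-a)[b].mean(), cv2.phaseCorrelate(a[b].mean(2).copy(),i[b].mean(2).copy()))
for t in("plunger","pin_tip"):
  for d in spotter.place_of("scene",t)[:1]: print(t,d["score"],np.array(d["point"])*[640,480])
print("expect up",proj(s,[.5216,.0868,.118]),proj(s,[.5216,.0868,.046]),"down",proj(s,[.5216,.0868,.096]))
E
```

```text
clock: 20.98
position: [0.5215, 0.0864, 0.2716]
tool_rot: [[0.931, 0.365, 0.003], [0.365, -0.931, -0.002], [0.002, 0.002, -1.0]]
ft_force: [10.8, -3.9, -19.0]
width: 0.343
grasp_force: 61.0
diff scale area 2.6649833 ((-0.010016174219106944, -0.013678148977943394), 1.0193140895278365)
plunger 0.58 [368.128 229.392]
pin_tip 0.69 [367.424 251.28 ]
expect up [366.93308901 227.72567085] [364.75222422 251.62745335] down [366.24789734 235.23521588]
```

The plunger is seen in its raised position, held steadily at the stop, and the pointer has not moved.

```bash
python3 -c "
from plant import r
print(r.sign_off())"
```

```text
the job is handed in; nothing more can be done
None
```

I handed the job in at about 21 s with the brake pointer on the release mark (about 0.1 mm off by my fit) and the index plunger held at its top stop in the gripper; I don't have the judge's result.

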